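Clamp the rota card's stand and hold a spring clip open around its edge

ROBOT

A 6-joint arm with a two-finger parallel gripper is mounted at the origin on the work surface. World frame = base frame: x ahead of the robot, y to its left, z up, the work surface at z = 0. Lengths are in m, angles in rad, forces in N, time in s.
With the tool pointing down it reaches from about 0.35 to 0.775 m from the base axis. Payload 5.5 kg.
Tool frame: the origin (TCP) lies midway between the tips of the shut fingers; the grasp point (between the pads) lies grip_point_offset behind it (grip_point_offset is the distance from the TCP to the grasp point, in m); z points along the fingers, y is the direction in which the jaws open and shut (so a half turn about z gives the same grasp; the last joint's range is limited). The gripper opens to 85 mm and grips with 20 to 120 N. Pads are 22 mm wide; open, the fingers measure 114 mm over their backs; the gripper's body (76 mm by 85 mm) begins 54 mm behind the grasp point. The pads swing forward as they close: fully open they stand 13 mm farther back than shut.
Start: joints at [0.975, 0.313, 0.046, 1.304, 0, 1.431], TCP at [0.253, 0.516, 0.231] pointing down, gripper open.
Joint ranges: [-2.76, 2.76], [-0.86, 1.69], [-1.03, 1.26], [-2.2, 2.34], [-1.47, 1.5], [-3.14, 3.14]. Speed limits (rad/s): [2.57, 2.57, 3.14, 3.14, 3.14, 3.14].

INTERFACE

Orientations are given as a unit quaternion [w, x, y, z].
In Python, from workcell import * gives the robot as it stands.
- The arm moves only by the tool send_rows, never from a script. Its argument "series" is one flat list of numbers, 7 for each row, row after row: the shift along the tool's x, y, z in cm, then the turn, a rotation vector about the tool's x, y, z in degrees, then the opening, from 0 (shut) to 1 (fully open). A call has 1 to 10 rows; each row is the pose to reach, as a shift and turn from the pose commanded when the call began, along the tool's axes at that moment; what a row does not reach only later rows make up. A row lasts 1/12 s, in which the tool goes at most 41.7 mm and 7.16 degrees, less where a joint would pass 70% of its speed; a pose out of reach is approached as far as the arm can. A call with a gripper value outside its range is refused whole. The fingers move at their own pace and stop on an object; "newtons" is the grip in N (left out, the last holds). Time passes only in rows, so rows that repeat a pose let the fingers close. It gives the time, the measured TCP pose, the force and the opening at its end, in the units of the state.
- get_state(): the state, without advancing time (a new reading comes with each control period).
- read_camera(name): name is "scene" or "top" or "wrist"; returns the picture (420x560x3 uint8, blue, green, red); there is no depth.
- camera_info(name): a dict with "K" (3x3 intrinsics, pixels), "xyz" and "attitude" of the camera in the world. Camera axes: x right, y down, z forward; pixel columns grow to the right and rows downward; lengths in m; the calibration is good to about 2 mm. The wrist camera is an equidistant fisheye: a pixel r from the principal point sees the ray r / f radians off the axis. A picture is of the moment at which its call begins: read the wrist's pose just before it. camera_info takes no time and is no camera call; for the wrist camera it gives the pose at the moment of the call.
- hand_in(): hands the job in, once; it reports no verdict.
Trained networks look in the newest picture that a camera, given by its name, has taken for a name from the list of things; names that differ only in an ending like _2 or _b are one class to them, and where a whole thing is asked for, a point or a joint stands for the part that bears it (a point fixed in the world has none). Each returns a list of dicts, best first, with "p" (0 to 1); they miss things now and then, are a little off and sometimes report something else, mostly with a low value. They report only what shows in the picture. A call takes as long as a camera call. They do not tell look-alikes from the thing itself.
- silhouettes(camera, label): "pixels" (420x560 bool, what is visible of it) and "box" ([left, top, width, height] in pixels, round what is visible of it).
The state is a dict: "clock": time; "joint_pos": joint angles; "qvel": joint speeds; "tau": joint torques, N m; "tcp_pos": TCP position; "orientation": TCP orientation; "wrist_force": force on the tool from outside, world axes, zero at the start; "ft_torque": the same for the moment, N m; "finger_gap": finger opening in m.
Only numpy, scipy, OpenCV 4.12 (cv2) and the standard library are available. Lean on these libraries where they do the work, as an engineer would, in place of code of your own. Each camera call takes 0.05 s, during which the arm holds its last target. There are 200 camera calls.

TASK

Turn the clamp's crank clockwise until its pad presses firmly on the foot of the green card's stand, and let go of the crank. Then take the yellow spring clip by its two handles, squeeze it wide open, and bring it to the card's free upright edge, level and at about the card's mid-height, so that the edge stands well inside the gaping jaws without the clip touching the card; finish holding it there, still squeezed open, ready for a new sheet to be slipped in. Leave the card standing where it is and do not disturb the other things on the shelf.

Things in the scene. Friction and masses are not known exactly. Their poses are not given: they have to be found in the camera images.
- clamp: blue screw clamp bolted to the shelf. Origin on the shelf surface on the screw's axis, z up. Dark steel base plate 64 (x) x 160 (y) x 8 mm, from y = -97 to +63; blue post 34 x 22 mm at y = +46 and arm above the screw, arm's top at z = 86 mm. The card stand sits on the base plate and reaches out towards the clamp's -y.
- crank (a joint): turn of the crank about the vertical screw axis, rad; grows CLOCKWISE seen from above, lowering the jaw 1.6 mm per rad. Begins at 0.2 to 3.0; the pad meets the card's foot at about 5.6, then pressure climbs steeply (about 60 N at 5.9, firm); hard stop at 6.6. Self-holding; if wound past about 6.1 it springs back to there, still firm. Friction 3.5 N at the knob, up to about 10 N near the stop.
- crank_knob (a point): on the axis of the crank's red upright knob, 20 mm above the knob's foot: knob 18 mm in diameter, 40 mm tall, from z = 102 to 142 mm above the shelf, a sleeve that spins freely on its pin; it goes round the screw axis at 45 mm radius. Below it lies the flat crank arm, top at z = 99 mm, 12 mm wide.
- crank_axis (a point): the point on the clamp's screw axis at the same height (122 mm) as point crank_knob: centre of the knob's circle.
- jaw: the clamp's moving jaw: steel screw 12 mm in diameter with a round pressing pad 22 mm across below it; moves straight down under the arm. The pad's underside lies 22 mm above this origin, and 22 mm above the shelf at crank value 0.
- card: rigid green card 3 mm thick, 87 long, 65 high, upright on a steel foot strip 26 x 110 x 5 mm; loose, about 0.16 kg, on the clamp's 8 mm base plate. Origin: underside of the foot below the clamp screw; foot from y = -85 to +25 mm, card in the plane x = 0 from y = -28 to -115 and z = 5 to 70 mm. Its free upright edge (y = -115) stands 30 mm beyond the foot.
- card_edge (a point): middle of the card's free upright edge, at mid-height of the card (about 45 mm above the shelf). The card runs from here along its own +y; the clip comes from the -y side. The point's axes are the card's.
- clip: yellow spring clip lying on its side on the shelf, 36 mm high as it lies, 105 mm long, about 0.064 kg. Origin: middle of the hinge pin, 18 mm above its underside; z along the pin (up), +x to the jaw tips, 52 mm ahead of the pin; symmetric about its x-z plane. Handles spread backwards in a V, 53 mm over their ends when shut; squeezing them together (along y) opens the jaws.
- clip_grip (a point): point midway between the handles where to pinch them, 35 mm behind the hinge pin, 18 mm above the underside; about 40 mm over the handles' outer faces here when shut. Squeezed to the stop the handles are parallel, 20 mm over their outer faces, and reach 58 mm behind the pin. Axes as the clip's.
- clip_left (a joint): opening of one clip lever from shut, rad: 0 shut, 0.30 fully open (stop); the other moves equally. Spring: about 3.5 N at clip_grip to start, 10.5 N to hold fully open; 20 N or more keeps it at its stop. Fully open, the jaws (5 mm thick) gape about 19 mm at 30 mm ahead of the pin and 31 mm at the tips.
- mug: white ceramic mug, 82 mm across, 95 mm tall, origin centre of underside; leave alone.
- brush: blue cleaning brush lying flat, origin at its underside; leave alone.
- scraper: scraper with black handle and steel blade lying flat; leave alone.
- bottle: blue plastic bottle, 64 mm across, 190 mm tall, origin centre of underside; leave alone.
- jar: glass jar with steel cap, 72 mm across, 100 mm tall, origin centre of underside; leave alone.
There are look-alikes about, which are no part of the job. There is more than one size of the clamp; the job needs the middle-sized.

How it is judged:
By the outcome, as a careful person would: the job done as asked, in the order asked, and still so for the second after the job is handed in, while the arm keeps its last pose, push and grip.
It also fails if it takes over 61 s, if anything falls off the work surface, if the arm or the gripper's body presses on something with over 40 N, if the wrist force passes 120 N, or if a joint passes its speed limit or range.

## Working session

There is one attempt and no reset: what is moved stays moved. The work goes in short steps, Python scripts to look and compute and a tool call to move; the robot and the scene stay as the last step left them, time stands still between calls to the robot, and variables do not carry over. Pictures are saved under pics/ and viewed, about 8 in all and at most 12, crops included, and the job is handed in when it is done.

Besides the shell and the picture viewer there is one more tool, called after "Call:" in YAML: its name, and indented under it one key for each argument. send_rows: Moves the arm, as the interface text tells. Its arguments: {"type":"object","properties":{"series":{"type":"array"},"newtons":{"type":"number"}},"required":["series"]}

```bash
ls; mkdir -p pics; python3 - <<'E'
from workcell import *
import cv2,numpy as np
s=get_state();print(s['clock'],s['tcp_pos'],s['orientation'],s['finger_gap'])
for c in ("scene","top"):
    im=read_camera(c);cv2.imwrite(f"pics/{c}0.png",im);print(c,camera_info(c))
    for l in ("clamp","crank_knob","card","clip","jaw"):
        for d in silhouettes(c,l):
            m=d["pixels"];ys,xs=np.nonzero(m);print(l,round(d["p"],2),d["box"],(xs.mean().round(1),ys.mean().round(1)) if len(xs) else None)
a=cv2.imread("pics/scene0.png");b=cv2.imread("pics/top0.png")
E
```

```text
pics
0.0 [0.25282944 0.51587831 0.23042409] [-3.08858586e-04  2.25923020e-01  9.74144752e-01 -8.34177915e-04] 0.08538078849520694
scene {'K': array([[470.82821303,   0.        , 279.17711057],
       [  0.        , 470.82821303, 206.34609067],
       [  0.        ,   0.        ,   1.        ]]), 'xyz': array([1.43333361, 0.43226882, 1.0204355 ]), 'attitude': array([-0.21073984,  0.48114576,  0.78148504, -0.33670255])}
clamp 0.88 [276.6, 162.8, 60.1, 57.6] (np.float64(310.2), np.float64(193.2))
clamp 0.83 [293.0, 219.5, 63.3, 62.4] (np.float64(332.3), np.float64(254.2))
clamp 0.62 [299.2, 291.2, 40.8, 37.8] (np.float64(322.8), np.float64(306.8))
crank_knob 0.76 [294.1, 164.5, 25.4, 23.7] (np.float64(305.2), np.float64(174.9))
crank_knob 0.59 [315.7, 294.4, 11.8, 9.0] (np.float64(321.0), np.float64(297.9))
crank_knob 0.51 [318.5, 220.1, 19.0, 27.5] (np.float64(326.3), np.float64(231.8))
card 0.61 [294.7, 230.7, 46.1, 37.9] (np.float64(314.2), np.float64(246.8))
clip 0.82 [200.2, 200.3, 26.2, 26.8] (np.float64(215.1), np.float64(211.7))
clip 0.57 [316.8, 218.0, 21.6, 28.6] (np.float64(3
[... 622 characters left out ...]
0.74 [243.4, 234.5, 63.5, 45.0] (np.float64(272.3), np.float64(256.7))
clamp 0.62 [196.8, 134.2, 32.0, 30.5] (np.float64(212.0), np.float64(153.6))
clamp 0.23 [324.5, 193.9, 28.2, 14.4] (np.float64(335.8), np.float64(200.4))
crank_knob 0.68 [260.0, 232.2, 15.1, 27.4] (np.float64(268.4), np.float64(246.3))
crank_knob 0.57 [216.4, 191.2, 18.4, 8.0] (np.float64(224.8), np.float64(195.3))
crank_knob 0.46 [320.5, 191.6, 30.9, 14.6] (np.float64(334.9), np.float64(199.6))
crank_knob 0.42 [205.0, 139.4, 7.7, 10.4] (np.float64(208.3), np.float64(144.0))
card 0.7 [223.7, 197.9, 30.2, 6.6] (np.float64(239.4), np.float64(199.8))
clip 0.74 [323.8, 191.6, 29.5, 25.7] (np.float64(337.1), np.float64(201.8))
```

View pics/scene0.png

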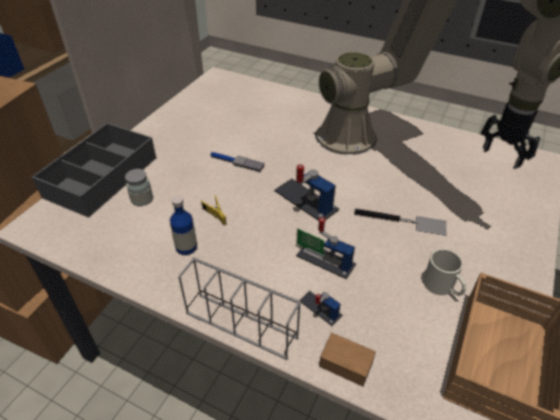

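View pics/top0.png

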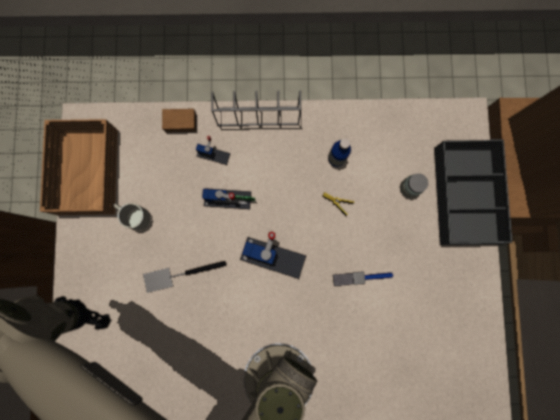

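The middle-sized clamp is the one with the green card: scene (326,250), top (228,198). The clip is at top (338,203).

```bash
cat > h.py <<'E'
from workcell import *
import cv2,numpy as np
from scipy.spatial.transform import Rotation as R
def rot(q): return R.from_quat(np.roll(q,-1))
def ray(c,u,info=None):
    i=info or camera_info(c);K=i["K"];p=np.array([(u[0]-K[0,2])/K[0,0],(u[1]-K[1,2])/K[1,1]])
    if c=="wrist":
        r=np.linalg.norm(p);d=np.r_[p/r*np.sin(r),np.cos(r)] if r>1e-9 else np.array([0,0,1.])
    else: d=np.r_[p,1]
    return np.array(i["xyz"]),rot(i["attitude"]).apply(d)
def onz(c,u,z,info=None):
    o,d=ray(c,u,info);return o+d*(z-o[2])/d[2]
def proj(c,P,info=None):
    i=info or camera_info(c);K=i["K"];v=rot(i["attitude"]).inv().apply(np.atleast_2d(P)-i["xyz"])
    if c=="wrist":
        n=np.linalg.norm(v[:,:2],axis=1)[:,None]+1e-12;p=v[:,:2]/n*np.arctan2(n,v[:,2:])
    else:p=v[:,:2]/v[:,2:]
    return p*K[0,0]+K[:2,2]
def togo(pos,down_yaw=None,Rt=None):
    "shift (cm) and rotvec (deg) in tool axes from measured pose"
    s=get_state();Q=rot(s["orientation"]);d=Q.inv().apply(np.array(pos)-s["tcp_pos"])*100
    w=(Q.inv()*Rt).as_rotvec(degrees=True) if Rt is not None else np.zeros(3)
    return d.round(2),w.round(2)
def down(yaw): # tool z down, tool y axis at yaw in world
    y=np.array([np.cos(yaw),np.sin(yaw),0]);z=np.array([0,0,-1.]);x=np.cross(y,z)
    return R.from_matrix(np.c_[x,y,z])
E
python3 - <<'E'
from h import *
print("clip",onz("top",(337,202),.018),onz("scene",(215,211),.018))
print("knob(top)",onz("top",(231,196),.122),"scene",onz("scene",(321,224),.122))
print("card right end top",onz("top",(254,199),.078),"clamp base l",onz("top",(202,198),.008),"card scene edge top",onz("scene",(298,233),.078))
print(onz("top",(202,196),.086))
print(camera_info("wrist"), grip_point_offset if 'grip_point_offset' in globals() else None)
import workcell;print([n for n in dir(workcell) if n[0]!='_'])
a=cv2.imread("pics/top0.png")[170:230,190:365];b=cv2.imread("pics/scene0.png")[185:285,190:365]
cv2.imwrite("pics/crop0.png",np.vstack([cv2.resize(a,None,fx=4,fy=4,interpolation=2),cv2.resize(b,None,fx=4,fy=3.5,interpolation=2)]))
E
```

```text
clip [ 0.57954728 -0.20501172  0.018     ] [ 0.58452969 -0.20801906  0.018     ]
knob(top) [0.58869179 0.14327938 0.122     ] scene [0.58665736 0.13869706 0.122     ]
card right end top [0.58482467 0.07292236 0.078     ] clamp base l [0.60179068 0.25336897 0.008     ] card scene edge top [0.60616323 0.08132423 0.078     ]
[0.59596159 0.24056363 0.086     ]
{'K': array([[325.1922621 ,   0.        , 285.03331351],
       [  0.        , 325.1922621 , 207.4011207 ],
       [  0.        ,   0.        ,   1.        ]]), 'xyz': array([0.17839277, 0.55275223, 0.37368187]), 'attitude': array([0.13670764, 0.83751416, 0.52200385, 0.08598283])} 0.0187
['MotionError', 'camera_info', 'get_state', 'grip_point_offset', 'hand_in', 'read_camera', 'silhouettes']
```

View pics/crop0.png

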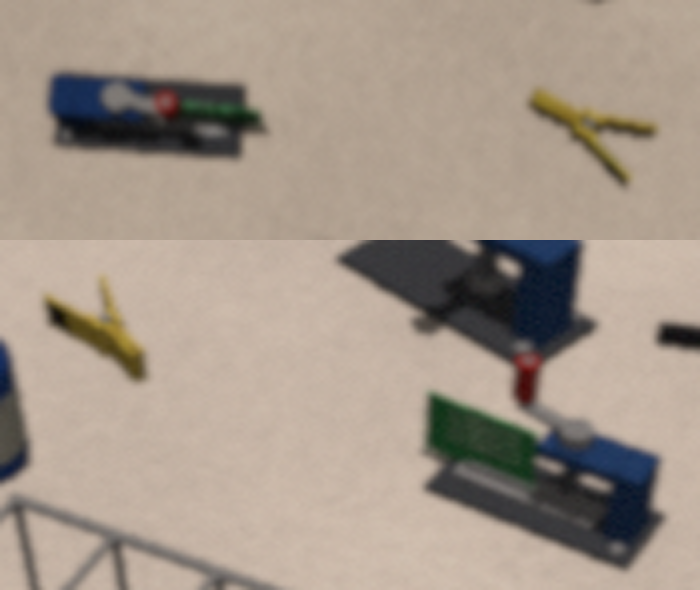

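Call:
send_rows:
  series: [-46.8,-18.8,-3,0,0,63.9,1,-46.8,-18.8,-3,0,0,63.9,1,-46.8,-18.8,-3,0,0,63.9,1,-46.8,-18.8,-3,0,0,63.9,1,-46.8,-18.8,-3,0,0,63.9,1,-46.8,-18.8,-3,0,0,63.9,1,-46.8,-18.8,-3,0,0,63.9,1,-46.8,-18.8,-3,0,0,63.9,1,-46.8,-18.8,-3,0,0,63.9,1,-46.8,-18.8,-3,0,0,63.9,1]

```text
clock: 1.43
tcp_pos: [0.5325, 0.2054, 0.2564]
orientation: [0.0, 0.709, 0.705, 0.0]
wrist_force: [-0.2, 1.0, 0.6]
finger_gap: 0.0854
```

Call:
send_rows:
  series: [-6.5,5.7,0,0,0,0,0.5,-6.5,5.7,0,0,0,0,0.5,-6.5,5.7,0,0,0,0,0.5,-6.5,5.7,0,0,0,0,0.5,-6.5,5.7,0,0,0,0,0.5]

```text
clock: 1.85
tcp_pos: [0.5882, 0.142, 0.2557]
orientation: [-0.0, 0.708, 0.707, -0.0]
wrist_force: [1.2, -0.5, 0.3]
finger_gap: 0.0431
```

```bash
python3 - <<'E'
from h import *
s=get_state();i=camera_info("wrist");im=read_camera("wrist");cv2.imwrite("pics/w1.png",im)
np.save("w1.npy",{k:np.array(v) for k,v in i.items()},allow_pickle=True)
print(s['tcp_pos'],i['xyz'],rot(i['attitude']).as_matrix().round(3))
for l in ("clamp","crank_knob","card"):
    for d in silhouettes("wrist",l):
        ys,xs=np.nonzero(d["pixels"]);print(l,round(d["p"],2),d["box"],xs.mean().round(1),ys.mean().round(1))
        if l=="card":np.save("cm.npy",d["pixels"])
E
```

```text
[0.58818253 0.14198008 0.25570516] [0.58757896 0.22441767 0.3980628 ] [[ 1.    -0.001 -0.002]
 [-0.001 -0.948 -0.318]
 [-0.001  0.318 -0.948]]
clamp 0.87 [263.4, 84.1, 63.8, 125.2] 293.8 145.0
clamp 0.77 [104.5, 185.3, 89.3, 128.2] 147.7 249.0
crank_knob 0.9 [430.9, 101.0, 55.0, 25.8] 457.4 113.1
crank_knob 0.63 [270.2, 130.5, 42.8, 83.1] 291.0 171.8
card 0.77 [281.0, 162.5, 22.0, 66.8] 294.7 194.1
card 0.62 [264.7, 82.9, 62.4, 133.6] 293.7 144.5
```

View pics/w1.png

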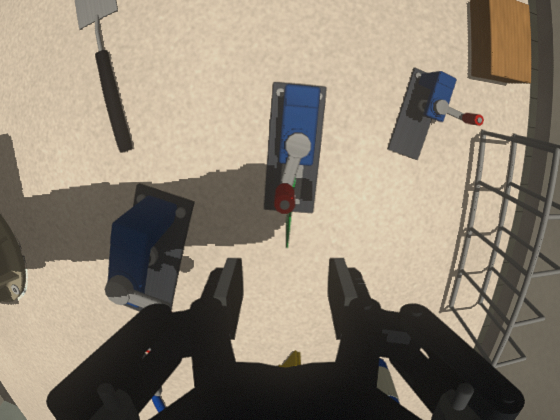

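The wrist view shows the middle clamp: hub at (298,146), red knob top at (285,203), card edge at about (288,246). The base plate corners are (275,83), (326,87), (312,212) and (265,209).

```bash
python3 - <<'E'
from h import *
from scipy.optimize import least_squares
i=np.load("w1.npy",allow_pickle=True).item();m=cv2.imread("pics/w1.png")
C=[(275,83),(326,87),(312,212),(265,209)]
P=np.array([(-.032,.063),(.032,.063),(.032,-.097),(-.032,-.097)])
W=np.array([onz("wrist",c,.008,i)[:2] for c in C]);print(W.round(4))
def T(p,X):
    c,s=np.cos(p[2]),np.sin(p[2]);return X@np.array([[c,s],[-s,c]])+p[:2]
f=least_squares(lambda p:(T(p,P)-W).ravel(),[.59,.18,0]);p=f.x;print("clamp",p,(f.fun*1000).round(1))
print("hub",onz("wrist",(298,146),.105,i),"knob top",onz("wrist",(285,203),.142,i))
print("edge pred",T(p,np.array([[0,-.115]])),"proj top/bottom",proj("wrist",[[*T(p,np.array([[0,-.115]]))[0],z] for z in (.078,.013)],i))
print("proj knob top circle/axis",proj("wrist",[[*p[:2],.1]],i))
b=m[60:270,220:370];cv2.imwrite("pics/w1c.png",cv2.resize(b,None,fx=4,fy=2.8*4/2.8,interpolation=2)[::1][:,:][:840])
hsv=cv2.cvtColor(m,cv2.COLOR_BGR2HSV)
red=((hsv[...,0]<8)|(hsv[...,0]>172))&(hsv[...,1]>140)&(hsv[...,2]>50)
red[:, :250]=0;red[:,340:]=0;red[260:]=0
ys,xs=np.nonzero(red);print("red",len(xs),xs.min(),xs.max(),ys.min(),ys.max())
for v in range(ys.min(),ys.max()+1,3):
    q=xs[ys==v];print(v,q.min(),q.max())
g=(abs(hsv[...,0].astype(int)-65)<15)&(hsv[...,1]>110);g[:, :250]=0;g[:,340:]=0;g[270:]=0
ys,xs=np.nonzero(g);
for v in range(ys.min(),ys.max()+1,5):
    q=xs[ys==v];print("g",v,q.min() if len(q) else None,q.max()if len(q) else None)
print(ys.max())
E
```

```text
[[0.5753 0.2475]
 [0.6354 0.2433]
 [0.6212 0.0874]
 [0.5614 0.0915]]
clamp [ 0.5998078   0.18440085 -0.08694874] [-1.9  2.4  1.8  1.   2.1 -2.4 -1.9 -1. ]
hub [0.59884778 0.18472657 0.105     ] knob top [0.5870831  0.14240835 0.142     ]
edge pred [[0.58982129 0.06983528]] proj top/bottom [[287.69525025 248.5198882 ]
 [287.37877905 226.34820843]]
proj knob top circle/axis [[298.83634222 145.62688069]]
red 393 275 293 184 212
184 281 287
187 277 291
190 276 293
193 276 293
196 275 293
199 275 293
202 275 293
205 275 293
208 276 292
211 279 290
g 182 294 294
g 187 None None
g 192 None None
g 197 None None
g 202 None None
g 207 None None
g 212 None None
g 217 289 290
g 222 289 289
g 227 None None
g 232 None None
g 237 None None
g 242 None None
244
```

Call:
send_rows:
  newtons: 30
  series: [0,-0.2,4,0,0,0,0.5,0,-0.2,8,0,0,0,0.5,0,-0.2,12,0,0,0,0.5,0,-0.2,14.8,0,0,0,0.5,0,-0.2,14.8,0,0,0,0.5,0,-0.2,14.8,0,0,0,0,0,-0.2,14.8,0,0,0,0,0,-0.2,14.8,0,0,0,0,0,-0.2,14.8,0,0,0,0]

```text
clock: 2.8
tcp_pos: [0.5876, 0.143, 0.1105]
orientation: [0.001, 0.707, 0.707, 0.002]
wrist_force: [-2.6, 2.2, 1.8]
finger_gap: 0.0169
```

```bash
cat > arc.py <<'E'
from h import *
import sys
# args: total deg cw, step deg ; rows relative to commanded knob angle a0 (deg)
a0,da,n=map(float,sys.argv[1:4]);r=4.5
for k in range(1,int(n)+1):
    a=np.radians(a0-da*k);b=np.radians(a0)
    dx,dy=r*(np.cos(a)-np.cos(b)),r*(np.sin(a)-np.sin(b));print(f"{dy:.2f},{dx:.2f}",end=" | ")
print()
E
python3 - <<'E'
from h import *
s=get_state();print(s['clock'],s['tcp_pos'],s['finger_gap'],s['wrist_force'])
E
for a in -107 -197 -287 -17; do python3 arc.py $a 15 10; done
```

```text
2.8 [0.58760072 0.14297508 0.11048385] 0.016917763543004036 [-2.60146643  2.24155283  1.80470923]
0.49,-1.07 | 1.23,-1.98 | 2.19,-2.66 | 3.29,-3.07 | 4.46,-3.18 | 5.62,-2.99 | 6.69,-2.50 | 7.59,-1.75 | 8.28,-0.80 | 8.69,0.30 | 
1.07,0.49 | 1.98,1.23 | 2.66,2.19 | 3.07,3.29 | 3.18,4.46 | 2.99,5.62 | 2.50,6.69 | 1.75,7.59 | 0.80,8.28 | -0.30,8.69 | 
-0.49,1.07 | -1.23,1.98 | -2.19,2.66 | -3.29,3.07 | -4.46,3.18 | -5.62,2.99 | -6.69,2.50 | -7.59,1.75 | -8.28,0.80 | -8.69,-0.30 | 
-1.07,-0.49 | -1.98,-1.23 | -2.66,-2.19 | -3.07,-3.29 | -3.18,-4.46 | -2.99,-5.62 | -2.50,-6.69 | -1.75,-7.59 | -0.80,-8.28 | 0.30,-8.69 |
```

Call:
send_rows:
  series: [0.49,-1.07,0,0,0,0,0,1.23,-1.98,0,0,0,0,0,2.19,-2.66,0,0,0,0,0,3.29,-3.07,0,0,0,0,0,4.46,-3.18,0,0,0,0,0,5.62,-2.99,0,0,0,0,0,6.69,-2.5,0,0,0,0,0,7.59,-1.75,0,0,0,0,0,8.28,-0.8,0,0,0,0,0,8.28,-0.8,0,0,0,0,0]

```text
clock: 3.63
tcp_pos: [0.5806, 0.227, 0.1104]
orientation: [0.001, 0.707, 0.707, 0.002]
wrist_force: [1.8, -0.3, 6.4]
finger_gap: 0.0169
```

```bash
python3 - <<'E'
from h import *
s=get_state();d=s['tcp_pos'][:2]-np.array([.5993,.1845]);print(d,np.linalg.norm(d),np.degrees(np.arctan2(d[1],d[0])))
E
python3 arc.py 118 15 10
```

```text
[-0.0186719   0.04247038] 0.046393675570213753 113.73246170743364
0.41,1.10 | 0.52,2.27 | 0.33,3.43 | -0.16,4.50 | -0.90,5.40 | -1.86,6.09 | -2.96,6.50 | -4.13,6.61 | -5.29,6.42 | -6.36,5.93 |
```

Call:
send_rows:
  series: [0.41,1.1,0,0,0,0,0,0.52,2.27,0,0,0,0,0,0.33,3.43,0,0,0,0,0,-0.16,4.5,0,0,0,0,0,-0.16,4.5,0,0,0,0,0]

```text
clock: 4.05
tcp_pos: [0.6251, 0.2237, 0.1105]
orientation: [0.001, 0.707, 0.707, 0.001]
wrist_force: [0.9, -3.8, 7.0]
finger_gap: 0.0172
```

```bash
cat > f.py <<'E'
from h import *
s=get_state();c=np.array([.5993,.1845]);d=s['tcp_pos'][:2]-c;u=d/np.linalg.norm(d);t=np.array([u[1],-u[0]])
f=s['wrist_force'];print("r",np.linalg.norm(d),"ang",np.degrees(np.arctan2(d[1],d[0])),"resist",-f[:2]@t,"radial",f[:2]@u,"f",f,s['clock'])
E
python3 f.py; python3 arc.py 58 10 10
```

```text
r 0.04696010357476441 ang 56.617868131806226 resist -2.890249442500843 radial -2.6862136301744934 f [ 0.9354052  -3.83331483  6.95875736] 4.05
-0.47,0.63 | -1.05,1.16 | -1.70,1.59 | -2.43,1.90 | -3.19,2.07 | -3.97,2.11 | -4.75,2.02 | -5.50,1.79 | -6.20,1.43 | -6.83,0.96 |
```

Call:
send_rows:
  series: [-0.47,0.63,0,0,0,0,0,-1.05,1.16,0,0,0,0,0]

```text
clock: 4.22
tcp_pos: [0.6347, 0.215, 0.1104]
orientation: [-0.001, 0.707, 0.708, 0.001]
wrist_force: [-4.4, 1.3, 7.9]
finger_gap: 0.0167
```

```bash
python3 f.py; python3 arc.py 38 10 9
```

```text
r 0.04673673402589421 ang 40.7160942001043 resist 3.8494162153589935 radial -2.450351923828405 f [-4.36826485  1.31927705  7.94326554] 4.2167
-0.66,0.43 | -1.38,0.73 | -2.14,0.91 | -2.93,0.95 | -3.71,0.86 | -4.46,0.63 | -5.16,0.27 | -5.78,-0.20 | -6.32,-0.78 |
```

Call:
send_rows:
  series: [-0.66,0.43,0,0,0,0,0,-1.38,0.73,0,0,0,0,0,-2.14,0.91,0,0,0,0,0]

```text
clock: 4.47
tcp_pos: [0.6443, 0.1945, 0.1105]
orientation: [-0.001, 0.706, 0.708, 0.002]
wrist_force: [-3.5, 4.9, 6.8]
finger_gap: 0.017
```

```bash
python3 f.py; python3 arc.py 8 10 9
```

```text
r 0.046074702201757876 ang 12.47995592349424 resist 5.520081769683495 radial -2.379508440707691 f [-3.51616357  4.87544428  6.81921388] 4.4667
-0.78,0.04 | -1.56,-0.05 | -2.31,-0.28 | -3.01,-0.64 | -3.64,-1.11 | -4.17,-1.69 | -4.60,-2.34 | -4.91,-3.07 | -5.08,-3.83 |
```

Call:
send_rows:
  series: [-0.78,0.04,0,0,0,0,0,-1.56,-0.05,0,0,0,0,0]

```text
clock: 4.63
tcp_pos: [0.6445, 0.1796, 0.1105]
orientation: [-0.001, 0.706, 0.708, 0.004]
wrist_force: [-0.5, 8.9, 4.4]
finger_gap: 0.0175
```

```bash
python3 f.py; python3 arc.py -12 10 9
```

```text
r 0.04548021302797967 ang -6.141757829024594 resist 8.767334359514182 radial -1.4543433509695707 f [-0.50798981  8.87261025  4.39607592] 4.6333
-0.75,-0.23 | -1.45,-0.59 | -2.08,-1.06 | -2.61,-1.63 | -3.04,-2.29 | -3.34,-3.01 | -3.52,-3.78 | -3.56,-4.56 | -3.47,-5.34 |
```

Call:
send_rows:
  series: [-0.75,-0.23,0,0,0,0,0]

```text
clock: 4.72
tcp_pos: [0.6428, 0.1724, 0.1105]
orientation: [-0.001, 0.706, 0.708, 0.004]
wrist_force: [1.8, 11.3, 5.0]
finger_gap: 0.017
```

```bash
python3 f.py; python3 arc.py -22 10 5
```

```text
r 0.0451505001356922 ang -15.547562919056494 resist 11.34973446749116 radial -1.270313269302436 f [ 1.81833233 11.27492066  4.98334639] 4.7167
-0.70,-0.36 | -1.33,-0.83 | -1.86,-1.40 | -2.29,-2.06 | -2.59,-2.78 |
```

Call:
send_rows:
  series: [-0.7,-0.36,0,0,0,0,0,-0.7,-0.36,0,0,0,0,0]

```text
clock: 4.88
tcp_pos: [0.6411, 0.1679, 0.1107]
orientation: [-0.001, 0.706, 0.708, 0.008]
wrist_force: [8.1, 17.1, 0.4]
finger_gap: 0.0169
```

```bash
python3 f.py; python3 arc.py -32 10 5
```

```text
r 0.04499267014598181 ang -21.71897542429722 resist 18.845042379042034 radial 1.1777476010446402 f [ 8.06783118 17.07140333  0.42750031] 4.8833
-0.63,-0.47 | -1.16,-1.05 | -1.59,-1.70 | -1.90,-2.43 | -2.07,-3.19 |
```

Call:
send_rows:
  series: [0.5,0.3,0,0,0,0,0,1.2,0.5,0,0,0,0,0,2,0.7,0,0,0,0,0,2.6,0.75,0,0,0,0,0,2.6,0.75,0,0,0,0,0,2.6,0.75,0,0,0,0,0]

```text
clock: 5.38
tcp_pos: [0.6448, 0.1905, 0.1105]
orientation: [-0.001, 0.706, 0.708, 0.002]
wrist_force: [-3.1, 4.2, 8.4]
finger_gap: 0.0172
```

```bash
python3 f.py
```

```text
r 0.04587240885909153 ang 7.4808251913135395 resist 4.607446684613783 radial -2.5482318644514845 f [-3.12640624  4.23646487  8.3565213 ] 5.3833
```

Call:
send_rows:
  series: [0,0,0,0,0,0,0.5,0,0,0,0,0,0,0.5,0,0,0,0,0,0,0.5,0,0,-4,0,0,0,0.5,0,0,-8,0,0,0,0.5,-3,-2,-12,0,0,0,0.5,-5,-5,-14,0,0,0,0.5,-5,-5,-14,0,0,0,0.5]

```text
clock: 6.05
tcp_pos: [0.5944, 0.1356, 0.2531]
orientation: [0.002, 0.708, 0.706, 0.002]
wrist_force: [0.4, 0.3, 0.3]
finger_gap: 0.0424
```

```bash
python3 - <<'E'
from h import *
s=get_state();i=camera_info("wrist");im=read_camera("wrist");print(s['tcp_pos'],i['xyz'],s['clock'],s['finger_gap'])
np.save("w2.npy",{k:np.array(v) for k,v in i.items()},allow_pickle=True)
cv2.imwrite("pics/w2.png",im)
E
```

```text
[0.59442256 0.13563646 0.25309222] [0.59298417 0.21815806 0.3954039 ] 6.05 0.042432110232395924
```

View pics/w2.png

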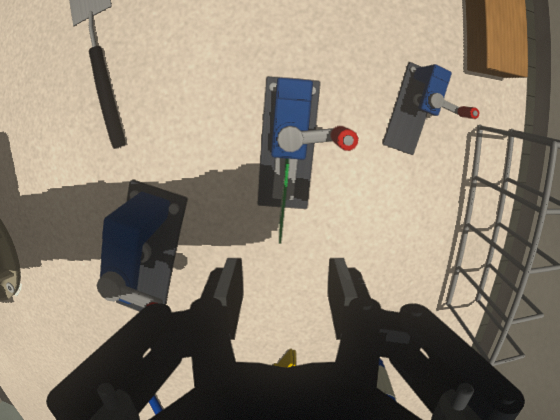

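The crank now points right: knob at (347,139), hub at (290,139). The card's top runs from about (287,165) to its free edge at (281,242), undisturbed.

```bash
python3 - <<'E'
from h import *
i=np.load("w2.npy",allow_pickle=True).item();m=cv2.imread("pics/w2.png")
hsv=cv2.cvtColor(m,cv2.COLOR_BGR2HSV)
k=onz("wrist",(347,139),.142,i);h=onz("wrist",(290,139),.103,i);print("knob",k,"hub",h)
d=k[:2]-[.5993,.1850];print(np.degrees(np.arctan2(d[1],d[0])),np.linalg.norm(d))
b,g,r=[m[...,j].astype(int) for j in range(3)]
G=(g>b+12)&(g>r+12);G[:,:255]=0;G[:,330:]=0;G[255:]=0;G[:150]=0
ys,xs=np.nonzero(G)
for v in range(ys.min(),ys.max()+1,6):
    q=xs[ys==v]
    if len(q):print(v,q.min(),q.max())
print(ys.max(),xs[ys>=ys.max()-2].mean())
for u in [(281,242),(281.5,ys.max()),(287,165)]: print(u,onz("wrist",u,.078,i))
E
```

```text
knob [0.64297228 0.18976196 0.142     ] hub [0.59875572 0.18475925 0.103     ]
6.222857127707362 0.04393112827064191
159 286 288
165 285 289
171 284 288
177 284 287
183 284 287
189 284 286
195 283 285
201 283 284
207 282 283
213 282 283
219 280 282
225 281 282
231 280 281
237 279 280
242 279.5
(281, 242) [0.58988348 0.07243346 0.078     ]
(281.5, np.int64(242)) [0.5904195  0.07243182 0.078     ]
(287, 165) [0.59630878 0.15590377 0.078     ]
```

Call:
send_rows:
  series: [-38.5,-3.4,0,0,0,30,1,-38.5,-3.4,0,0,0,30,1,-38.5,-3.4,0,0,0,30,1,-38.5,-3.4,0,0,0,30,1,-38.5,-3.4,0,0,0,30,1,-38.5,-3.4,0,0,0,30,1,-38.5,-3.4,0,0,0,30,1,-38.5,-3.4,0,0,0,30,1,-38.5,-3.4,0,0,0,30,1,-38.5,-3.4,0,0,0,30,1]

```text
clock: 6.93
tcp_pos: [0.5605, -0.2531, 0.2458]
orientation: [-0.0, 0.867, 0.498, -0.001]
wrist_force: [0.2, 1.0, -0.0]
finger_gap: 0.0853
```

Call:
send_rows:
  series: [0,0,0,0,0,0,1,0,0,0,0,0,0,1]

```text
clock: 7.1
tcp_pos: [0.5609, -0.2477, 0.2464]
orientation: [-0.001, 0.867, 0.499, -0.0]
wrist_force: [-0.4, 0.1, 0.9]
finger_gap: 0.0853
```

```bash
python3 - <<'E'
from h import *
s=get_state();i=camera_info("wrist");im=read_camera("wrist");print(s['tcp_pos'],s['orientation'],i['xyz'],s['clock'],s['finger_gap'])
np.save("w3.npy",{k:np.array(v) for k,v in i.items()},allow_pickle=True)
cv2.imwrite("pics/w3.png",im)
for d in silhouettes("wrist","clip"): print(d["p"],d["box"])
E
```

```text
[ 0.56093853 -0.24765612  0.24644265] [-1.30310027e-03  8.66504928e-01  4.99166773e-01 -2.11220202e-04] [ 0.60158694 -0.17657939  0.38885628] 7.1 0.08533286205053026
0.94 [257.3, 82.8, 47.8, 95.3]
0.52 [387.0, 254.3, 58.4, 61.3]
0.38 [102.8, 213.8, 100.4, 115.6]
```

View pics/w3.png

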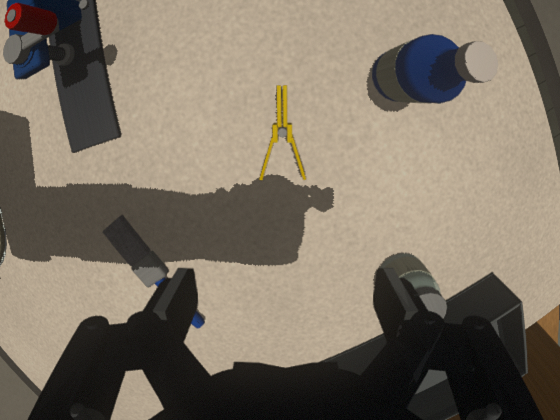

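The clip has its jaw tips at (283,86), its pin at (282,131), and its handle ends at (262,180) and (304,178).

```bash
python3 - <<'E'
from h import *
i=np.load("w3.npy",allow_pickle=True).item();m=cv2.imread("pics/w3.png")
hsv=cv2.cvtColor(m,cv2.COLOR_BGR2HSV)
Y=cv2.inRange(hsv,(18,120,60),(38,255,255));Y[:70]=0;Y[190:]=0;Y[:,:240]=0;Y[:,330:]=0
ys,xs=np.nonzero(Y);print(ys.min(),ys.max(),xs.min(),xs.max())
for v in (ys.min()+2,100,110,150,160,170,175):
    q=xs[ys==v];print(v,q.min(),q.max(),q.mean())
tip=onz("wrist",(282.5,ys.min()),.034,i);pin=onz("wrist",(282.5,131),.036,i)
e1=onz("wrist",(263,178),.034,i);e2=onz("wrist",(303.5,177),.034,i)
print("tip",tip,"pin",pin,"ends",e1,e2,np.linalg.norm(e1-e2),np.linalg.norm(tip-pin))
mid=(e1+e2)/2;d=(tip-mid)[:2];a=np.arctan2(d[1],d[0]);print("len",np.linalg.norm(d),"yaw",np.degrees(a),"e perp",np.degrees(np.arctan2(*(e2-e1)[[1,0]])))
u=d/np.linalg.norm(d);P=(tip[:2]-u*.052+pin[:2])/2
print("pin est",tip[:2]-u*.052,pin[:2]); g=P-u*.035;print("grip",g)
# target orientation: tool y at yaw-90deg
for z in (.012,):
    print(togo([*g,z],Rt=down(a-np.pi/2)))
E
```

```text
85 180 259 305
87 277 286 281.5
100 277 286 281.44444444444446
110 277 286 281.5
150 268 297 285.25
160 264 300 282.0
170 262 303 285.0
175 260 304 282.0
tip [ 0.60765563 -0.15828683  0.034     ] pin [ 0.58248677 -0.20163028  0.036     ] ends [ 0.53693135 -0.23633698  0.034     ] [ 0.5767944  -0.25810164  0.034     ] 0.04541765097700907 0.0501610080456745
len 0.10241528377970859 yaw 60.26765534016064 e perp -28.63391828576062
pin est [ 0.58186628 -0.20344111] [ 0.58248677 -0.20163028]
grip [ 0.56481832 -0.23292801]
(array([ 1.3 , -0.31, 23.53]), array([-0.09, -0.04, -0.21]))
```

Call:
send_rows:
  newtons: 40
  series: [1.3,-0.3,4,0,0,0,1,1.3,-0.3,8,0,0,0,1,1.3,-0.3,12,0,0,0,1,1.3,-0.3,16,0,0,0,1,1.3,-0.3,20,0,0,0,1,1.3,-0.3,23,0,0,0,1,1.3,-0.3,24,0,0,0,1,1.3,-0.3,24,0,0,0,1,1.3,-0.3,24,0,0,0,0.6]

```text
clock: 7.95
tcp_pos: [0.5658, -0.2338, 0.0089]
orientation: [0.0, 0.866, 0.501, 0.0]
wrist_force: [-0.0, -0.8, 0.0]
finger_gap: 0.0756
```

```bash
python3 - <<'E'
from h import *
s=get_state();print(s['tcp_pos'],s['finger_gap'],s['wrist_force'],togo([.5648,-.2329,.005],Rt=down(np.radians(60.3-90))))
i=camera_info("wrist");im=read_camera("wrist");cv2.imwrite("pics/w4.png",im);np.save("w4.npy",{k:np.array(v) for k,v in i.items()},allow_pickle=True)
E
```

```text
[ 0.56579168 -0.2338353   0.00889678] 0.07563344743149035 [-0.03782973 -0.76641398  0.00168165] (array([ 0.03, -0.13,  0.39]), array([ 0.02, -0.01, -0.22]))
```

View pics/w4.png

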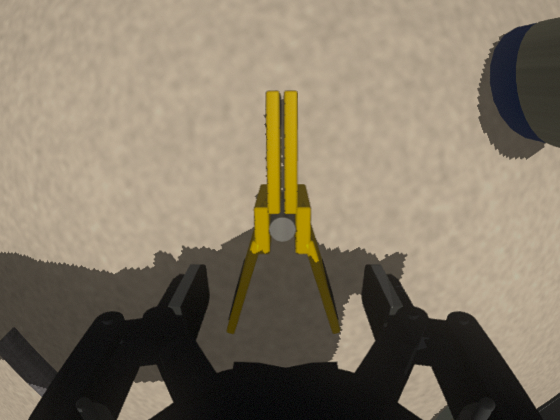

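The clip is centred between the fingers: pin (283,229), tips (282,92). I'll go slightly lower and squeeze.

Call:
send_rows:
  newtons: 40
  series: [0,-0.1,0.3,0,0,0,0.6,0,-0.1,0.3,0,0,0,0.4,0,-0.1,0.3,0,0,0,0.2,0,-0.1,0.3,0,0,0,0,0,-0.1,0.3,0,0,0,0,0,-0.1,0.3,0,0,0,0,0,-0.1,0.3,0,0,0,0,0,-0.1,0.3,0,0,0,0,0,-0.1,0.3,0,0,0,0,0,-0.1,0.3,0,0,0,0]

```text
clock: 8.83
tcp_pos: [0.5663, -0.2357, 0.0083]
orientation: [0.003, 0.866, 0.5, 0.002]
wrist_force: [-0.8, -0.1, 8.4]
finger_gap: 0.0183
```

```bash
python3 - <<'E'
from h import *
s=get_state();print(s['tcp_pos'],s['orientation'],s['finger_gap'],s['wrist_force'])
i=camera_info("wrist");im=read_camera("wrist");cv2.imwrite("pics/w5.png",im);np.save("w5.npy",{k:np.array(v) for k,v in i.items()},allow_pickle=True)
E
```

```text
[ 0.56634664 -0.23573712  0.00828817] [0.00250759 0.8661735  0.49973465 0.00157132] 0.018334445261503737 [-0.83848338 -0.10855421  8.39491923]
```

View pics/w5.png

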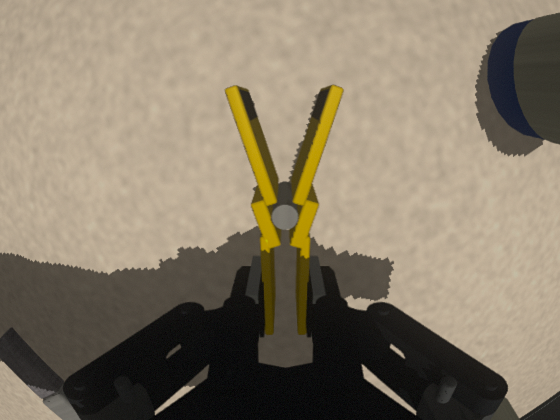

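The jaws gape fully: tips at (233,88) and (338,88), pin at (285,216), handles parallel between the pads.

```bash
python3 - <<'E'
from h import *
i=np.load("w5.npy",allow_pickle=True).item();s=get_state()
pin=onz("wrist",(285,216),.036,i);tl=onz("wrist",(230,88),.036,i);tr=onz("wrist",(340,88),.036,i)
tip=(tl+tr)/2;d=(tip-pin)[:2];a=np.arctan2(d[1],d[0]);print("pin",pin,"tip",tip,np.linalg.norm(d),"yaw",np.degrees(a),"outer gape",np.linalg.norm(tl-tr))
Q=rot(s["orientation"]);M=Q.as_matrix();print("tool x yaw",np.degrees(np.arctan2(M[1,0],M[0,0])))
off=Q.inv().apply(pin-s["tcp_pos"]);print("pin in tool",off)
print("big clamp knob",onz("top",(271,236),.15),onz("scene",(300,166),.15))
yaw=np.pi/2-.087;edge=np.array([.5895,.0705]);u=np.array([np.cos(yaw),np.sin(yaw)])
# clip axis in tool frame angle
th=a-np.arctan2(M[1,0],M[0,0]);Rt=down(yaw-th-np.pi/2)
for back in (.11,.03):
    P=edge-u*back;t=P-Rt.apply([off[0],off[1],0])[:2];print(back,t,togo([*t,.0358],Rt=Rt))
E
```

```text
pin [ 0.5854265 -0.2004747  0.036    ] tip [ 0.60910052 -0.15956891  0.036     ] 0.04726249081348196 yaw 59.940102130053006 outer gape 0.038302758855756056
tool x yaw 59.9645556684907
pin in tool [ 0.040093   -0.00099702 -0.02768198]
big clamp knob [0.4587066 0.0188174 0.15     ] [ 0.41763323 -0.002459    0.15      ]
0.11 [ 0.57746871 -0.07911302] (array([14.12, -6.86, -2.79]), array([  0.34,   0.06, -25.08]))
0.03 [5.84419935e-01 5.84408200e-04] (array([ 21.36, -10.25,  -2.8 ]), array([  0.34,   0.06, -25.08]))
```

Call:
send_rows:
  series: [0,0,-2,0,0,0,0,0,0,-3.1,0,0,0,0,2.8,-1.4,-3.1,0,0,-5,0,5.6,-2.7,-3.1,0,0,-10,0,8.4,-4.1,-3.1,0,0,-15,0,11.2,-5.5,-3.1,0,0,-20,0,13,-6.3,-3.1,0,0,-25,0,14.1,-6.9,-3.1,0,0,-25,0,14.1,-6.9,-3.1,0,0,-25,0,14.1,-6.9,-3.1,0,0,-25,0]

```text
clock: 9.72
tcp_pos: [0.5754, -0.0777, 0.0367]
orientation: [0.001, 0.738, 0.675, 0.0]
wrist_force: [-0.2, -0.3, -0.5]
finger_gap: 0.018
```

```bash
python3 - <<'E'
from h import *
s=get_state();print(s['tcp_pos'],s['orientation'],s['finger_gap'],s['wrist_force'],s['clock'])
i=camera_info("wrist");im=read_camera("wrist");cv2.imwrite("pics/w6.png",im);np.save("w6.npy",{k:np.array(v) for k,v in i.items()},allow_pickle=True)
E
```

```text
[ 0.57544561 -0.07771521  0.03665984] [6.71525856e-04 7.37736129e-01 6.75088832e-01 1.47845243e-04] 0.01804236173590637 [-0.1549512  -0.25860755 -0.50234166] 9.7167
```

View pics/w6.png

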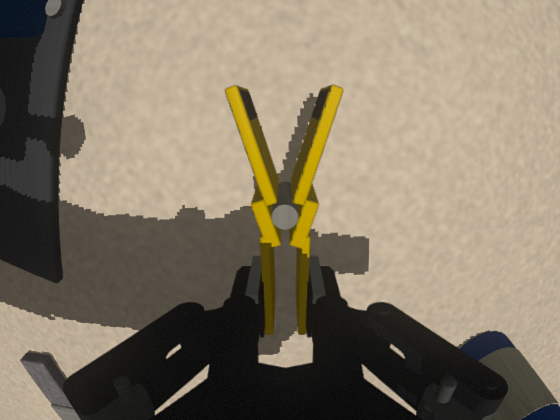

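The clip is held unchanged and the card is still out of view above. I'll move part of the way in.

```bash
cat > tgt.py <<'E'
from h import *
import sys
back=float(sys.argv[1]);ex,ey=map(float,sys.argv[2:4]);yaw=np.pi/2-.087;u=np.array([np.cos(yaw),np.sin(yaw)])
Rt=down(yaw-np.pi/2);t=np.array([ex,ey])-u*back-Rt.apply([.0401,-.001,0])[:2]
print(t,togo([*t,.0358],Rt=Rt))
E
python3 tgt.py .065 .5895 .0705
```

```text
[ 0.58136405 -0.03428939] (array([4.45, 0.19, 0.07]), array([ 0.07,  0.04, -0.14]))
```

Call:
send_rows:
  series: [1.5,0.2,0,0,0,0,0,3,0.2,0,0,0,0,0,4.4,0.2,0,0,0,0,0,4.4,0.2,0,0,0,0,0,4.4,0.2,0,0,0,0,0]

```text
clock: 10.18
tcp_pos: [0.5809, -0.0344, 0.036]
orientation: [0.0, 0.737, 0.675, -0.0]
wrist_force: [-0.1, 0.3, -0.9]
finger_gap: 0.0182
```

```bash
python3 - <<'E'
from h import *
s=get_state();print(s['tcp_pos'],s['finger_gap'],s['wrist_force'],s['clock'])
i=camera_info("wrist");im=read_camera("wrist");cv2.imwrite("pics/w7.png",im);np.save("w7.npy",{k:np.array(v) for k,v in i.items()},allow_pickle=True)
b,g,r=[im[...,j].astype(int) for j in range(3)]
G=(g>b+12)&(g>r+12);ys,xs=np.nonzero(G);print(len(ys))
print("pred edge top/mid/bottom",proj("wrist",[[.5895,.0705,z] for z in (.078,.045,.013)],i))
E
python3 tgt.py .03 .5895 .0705
```

```text
[ 0.58090138 -0.03435684  0.03603969] 0.01822437791551089 [-0.12432676  0.26962502 -0.88586412] 10.1833
464
pred edge top/mid/bottom [[286.02751304  29.45970797]
 [285.81195843  47.00408752]
 [285.68425746  57.48873664]]
[5.84405208e-01 5.78235867e-04] (array([3.54, 0.04, 0.02]), array([ 0.01,  0.02, -0.07]))
```

View pics/w7.png

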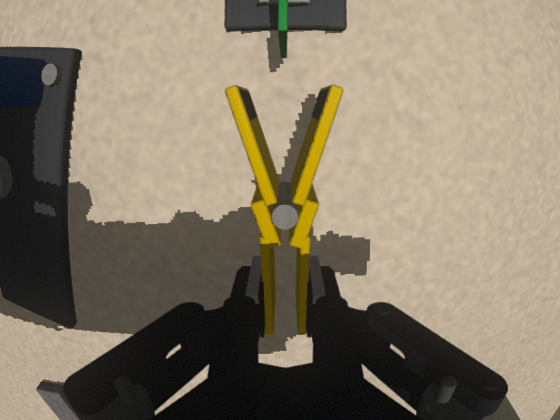

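The card's free edge is at u≈283, v≈28–56, about 1 mm left of the clip's centre line (285). It is aligned, so I'll move in.

Call:
send_rows:
  series: [0.7,-0.1,0,0,0,0,0,1.4,-0.1,0,0,0,0,0,2.1,-0.1,0,0,0,0,0,2.8,-0.1,0,0,0,0,0,3.3,-0.1,0,0,0,0,0,3.5,-0.1,0,0,0,0,0,3.5,-0.1,0,0,0,0,0,3.5,-0.1,0,0,0,0,0]

```text
clock: 10.9
tcp_pos: [0.5829, 0.0011, 0.036]
orientation: [0.0, 0.737, 0.676, -0.0]
wrist_force: [-0.7, -1.3, -1.1]
finger_gap: 0.0182
```

```bash
python3 - <<'E'
from h import *
s=get_state();print(s['tcp_pos'],s['orientation'],s['finger_gap'],s['wrist_force'],s['clock'])
i=camera_info("wrist");w=read_camera("wrist");sc=read_camera("scene")
cv2.imwrite("pics/w8.png",np.hstack([cv2.resize(w[:,170:400],(328,600)),cv2.resize(sc[170:290,260:350],(450,600),interpolation=2)]))
E
```

```text
[0.58287071 0.00110676 0.03602055] [ 5.14260864e-05  7.37208021e-01  6.75665842e-01 -1.90001747e-05] 0.01818244839623619 [-0.73412689 -1.25189092 -1.10236952] 10.9
```

View pics/w8.png

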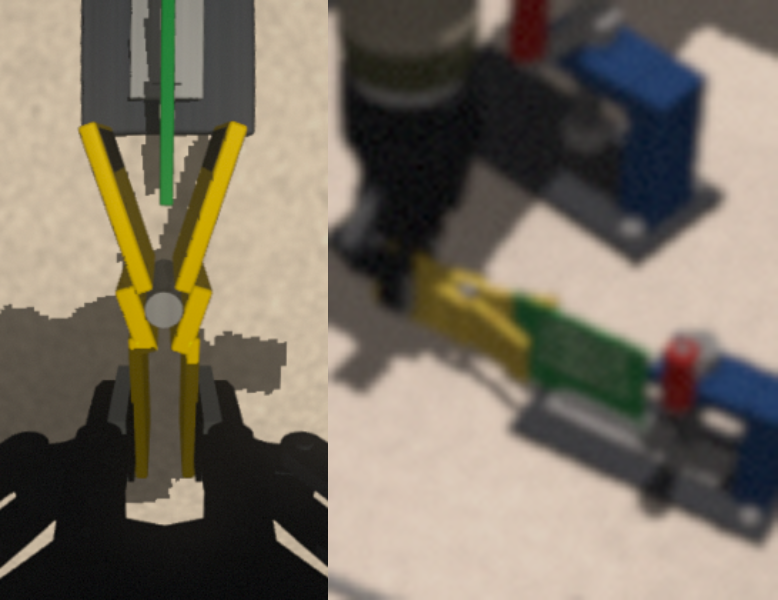

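The card edge stands centred between the open jaws, about 30 mm ahead of the pin and 20 mm inside the tips, with no contact. The clip is level at mid-height. Handing in.

```bash
python3 -c "
from workcell import *
print(hand_in())"
```

```text
the job is handed in; nothing more can be done
None
```

I clamped the card's stand, brought the clip to the card's free edge squeezed wide open, and handed the job in at about 11 s on the clock. `hand_in()` gave no verdict.

- **Clamp:** I wound the middle-sized clamp's crank about 4.8 rad clockwise, until the resistance at the knob climbed from about 4 N to 19 N, which I took to be the hard stop. I eased it back and let go. The knob was then seen resting about 28° short of the stop, matching the stated spring-back to 6.1 (firm). I did not measure the pad pressure itself; firmness is inferred from the resistance and the resting angle.
- **Clip:** I pinched it at its handles with 40 N. The finger gap is 18.2 mm, the handles are parallel and the jaws are fully open. While I squeezed, the fingers pressed on the shelf with about 8 N until I lifted it.
- **Final pose:** In the last wrist view the card edge stands between the jaws, within 1 mm of the centre line. It is about 30 mm ahead of the pin and 20 mm inside the tips. The clip is level with its middle at about 46 mm, and the wrist force is under 2 N, so nothing is touching.
- **Other checks:** The card is still standing where it was. I saw nothing else disturbed, but I took no final picture of the whole shelf. No check failed; the measured card edge and the one predicted from the clamp's pose agreed to within about 2 mm.

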